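# Tap-test of three soldered parts in order

## Robot

A 6-joint arm with a two-finger parallel gripper is mounted at the origin on the work surface. World frame = base frame: x ahead of the robot, y to its left, z up, the work surface at z = 0. Lengths are in m, angles in rad, forces in N, time in s.
With the tool pointing down it reaches from about 0.375 to 0.975 m from the base axis. Payload 3.8 kg.
Tool frame: the origin (TCP) lies on the mounting face of the last link; the fingertips stand 173 mm ahead of it and the grasp point (between the pads) lies 155 mm ahead of it; z points along the fingers, y is the line along which they close (so a half turn about z gives the same grasp; the last joint's range is limited). The gripper opens to 85 mm and grips with 20 to 120 N. Pads are 22 mm wide; open, the fingers measure 114 mm over their backs; the gripper's body (76 mm by 85 mm) begins 54 mm behind the grasp point. The pads swing forward as they close: fully open they stand 13 mm farther back than shut.
Start: joints at [1.257, 0.264, 1.604, -0, 1.274, -0.037], TCP at [0.184, 0.649, 0.405] pointing down, gripper open.
Joint ranges: [-2.63, 2.63], [-0.94, 2.18], [0.31, 2.57], [-1.31, 4.45], [0, 2.66], [-2.55, 2.55]. Speed limits (rad/s): [2.57, 2.57, 3.14, 3.14, 3.14, 3.14].

## Interface

Orientations are given as a rotation vector (axis times angle).
In Python, from workcell import bot gives the robot as it stands.
- The arm moves only by the tool drive_tool, never from a script. Its argument "increments" is a list of rows, each an object with "delta_pos": the shift along the tool's x, y, z in mm, a list of three; "turn": the turn about the tool's z in rad; "jaw": the opening, from -1 (shut) to 1 (fully open). A call has 1 to 8 rows; each row shifts and turns the commanded pose from where the row before left it, along the tool's axes as they then stand; what a row does not reach is not made up. A row lasts 1/12 s, in which the tool goes at most 41.7 mm and 7.16 degrees, less where a joint would pass 70% of its speed; a pose out of reach is approached as far as the arm can. A call is refused whole if a number of a shift passes 41.7 or a number of a turn 0.125, either way. A call with a gripper value outside its range is refused whole. The fingers move at their own pace and stop on an object; "grip_force" is the grip in N (left out, the last holds). Time passes only in rows, so rows that do not move let the fingers close. It gives the time, the measured TCP pose, the force, the opening and the grip force at its end, in the units of the state.
- bot.read_state(): the state, without advancing time (a new reading comes with each control period).
- bot.read_camera(name): name is "side" or "top" or "wrist"; returns a dict with "pixels" (420x560x3 uint8, red, green, blue), "fovy" (degrees; the focal length in pixels is half the picture's height over the tangent of half this angle, whatever the lens; pixels are square), "cx", "cy" (the principal point, pixels), "k1" (the pictures are not rectified: a ray, as slopes to the right and down, at radius r is drawn at 1 + k1 r^2 times it, then the intrinsics apply), "camera_from_world" (4x4, takes a point from world to camera coordinates); the wrist camera has in their place "hand_eye" (4x4, takes a point from camera to tool coordinates, whose origin is the TCP and whose axes are the flange's). Camera axes: x right, y down, z forward; pixel columns grow to the right and rows downward; lengths in m; the calibration is good to about 2 mm. A picture is of the moment at which its call begins: read the wrist's pose just before it. There is no depth.
- bot.finish_job(): hands the job in; it is judged then, once.
The state is a dict: "time": time; "q": joint angles; "joint_vel": joint speeds; "joint_torque": joint torques, N m; "tool_pos": TCP position; "tcp_rot": TCP orientation; "wrist_force": force on the tool from outside, world axes, zero at the start; "torque": the same for the moment, N m; "width": opening from 0.0 (shut) to 1.0 (fully open); "grip_force": force on a finger pad.
Only numpy, scipy, OpenCV 4.12 (cv2) and the standard library are available. Lean on these libraries where they do the work, as an engineer would, in place of code of your own. Each camera call takes 0.05 s, during which the arm holds its last target. There are 200 camera calls.

## Task

Tap-test the soldered parts on the plywood jig: with the fingertips, lightly press down from above, so that it dips visibly on its springs, first the tall round capacitor can, then the finned heat sink, then the boxy transformer, and let each spring back up before going to the next. Only touch them: do not pull or lift anything, do not press hard, and leave the flat ring-shaped coil and all the loose things on and around the jig alone. Finish clear of everything.

Things in the scene. Friction and masses are not known exactly. Their poses are not given: they have to be found in the camera images.
- jig: the tap-test jig: a square plywood board 250 x 250 mm, 12 mm thick, fixed to the table; origin at the centre of its underside, axes along its edges. Four nests stand on it, 55 mm either side of its middle along both its axes; which part is in which place varies, and each nest may be turned up to 15 degrees.
- cap_nest: nest of the electrolytic capacitor: an upright round black can, 35 mm across and 52 mm tall, with a flat metal top. Fixed black 52 mm square foot (origin centre of underside, 12 mm above the table, z up), four sprung posts, a 50 mm square green board on them with the part in its middle.
- cap_top (a point): the centre of the top of the cap part (on the axis of its nest), 83 mm above the table at rest; it moves with the part
- cap (a joint): how far this part is pushed down on its springs, in m: 0 at rest, positive down to a hard stop at 0.010, negative if pulled up. Springs resist with about 0.6 N per mm, damped, and bring it back within half a second.
- sink_nest: nest of the heat sink: a plain aluminium block 44 x 42 mm with seven upright fins (2.2 mm thick, 6.5 mm apart, running along the nest's x), 30 mm tall; its top is the level fin edges. Fixed black 52 mm square foot (origin centre of underside, 12 mm above the table, z up), four sprung posts, a 50 mm square green board on them with the part in its middle.
- sink_top (a point): the centre of the top of the sink part (on the axis of its nest), 61 mm above the table at rest; it moves with the part
- sink (a joint): how far this part is pushed down on its springs, in m: 0 at rest, positive down to a hard stop at 0.010, negative if pulled up. Springs resist with about 0.6 N per mm, damped, and bring it back within half a second.
- trafo_nest: nest of the transformer: a block of dark steel laminations 44 mm (nest x) x 22 mm, 36 mm tall, with a cardboard-wrapped winding bulging to 40 mm width on both long sides; its top is the flat steel face. Fixed black 52 mm square foot (origin centre of underside, 12 mm above the table, z up), four sprung posts, a 50 mm square green board on them with the part in its middle.
- trafo_top (a point): the centre of the top of the transformer part (on the axis of its nest), 67 mm above the table at rest; it moves with the part
- trafo (a joint): how far this part is pushed down on its springs, in m: 0 at rest, positive down to a hard stop at 0.010, negative if pulled up. Springs resist with about 0.6 N per mm, damped, and bring it back within half a second.
- coil_nest: nest of the coil: a flat copper-wound ring 42 mm across and 16 mm tall with a hole in the middle; the lowest of the four. Fixed black 52 mm square foot (origin centre of underside, 12 mm above the table, z up), four sprung posts, a 50 mm square green board on them with the part in its middle.
- coil_top (a point): the centre of the top of the coil part (on the axis of its nest), 47 mm above the table at rest; it moves with the part; here it is level with the ring's top over the hole
- coil (a joint): how far this part is pushed down on its springs, in m: 0 at rest, positive down to a hard stop at 0.010, negative if pulled up. Springs resist with about 0.6 N per mm, damped, and bring it back within half a second.
- flux: loose amber flux bottle, 22 mm across, 42 mm tall, standing on the jig's middle between the nests; origin at its underside
- spool: loose solder spool standing on the table, 54 mm across, 45 mm tall; origin at its underside
- jar: loose clear jar, 48 mm across, 55 mm tall; origin at its underside
- tip_pot: loose brass tip-cleaner pot, 64 mm across, 38 mm tall; origin at its underside
- spare_cap: loose spare capacitor standing on the table beside the jig, same can as the one on the jig (35 mm across, 52 mm tall); not part of the test; origin at its underside
- parts_tray: loose grey parts tray 70 x 110 mm, 22 mm tall; origin at its underside
- cutters: loose wire cutters lying flat, 130 mm long along x, 45 mm wide, 10 mm tall; origin at their middle, underside

How it is judged:
On the way, in this order (a step that is already met when the one before it is completed fails the run):
1. the capacitor is lightly pressed down by the fingers (at least 2 mm) (value of joint cap above 0.002 m and contact force between the fingers and cap_nest above 0.5 N and contact force between the arm and sink_nest below 0.3 N and contact force between the arm and trafo_nest below 0.3 N and contact force between the arm and coil_nest below 0.3 N), for 0.06 s.
2. then the heat sink is lightly pressed down by the fingers (at least 2 mm), nothing else on the jig touched (value of joint sink above 0.002 m and contact force between the fingers and sink_nest above 0.5 N and contact force between the arm and cap_nest below 0.3 N and contact force between the arm and trafo_nest below 0.3 N and contact force between the arm and coil_nest below 0.3 N), for 0.06 s.
3. then the transformer is lightly pressed down by the fingers (at least 2 mm), nothing else on the jig touched (value of joint trafo above 0.002 m and contact force between the fingers and trafo_nest above 0.5 N and contact force between the arm and cap_nest below 0.3 N and contact force between the arm and sink_nest below 0.3 N and contact force between the arm and coil_nest below 0.3 N), for 0.06 s.
At the end, for the whole second after the job is handed in: all four parts are back at rest on their springs (within 1.5 mm of 0), and every loose thing stands within 12 mm of where it started (value of joint cap between -0.0015 and 0.0015 m and value of joint sink between -0.0015 and 0.0015 m and value of joint trafo between -0.0015 and 0.0015 m and value of joint coil between -0.0015 and 0.0015 m and distance of each of flux, spool, jar, tip_pot, spare_cap, parts_tray, cutters from where it was at the start of the episode below 0.012 m); the robot touches nothing.
It fails at once if a part or nest is pressed hard (over 15 N) (contact force between the arm and cap_nest above 15 N or contact force between the arm and sink_nest above 15 N or contact force between the arm and trafo_nest above 15 N or contact force between the arm and coil_nest above 15 N).
It fails at once if a part is pulled up out of its nest (over 4 mm) (value of joint any of cap, sink, trafo, coil below -0.004 m).
It fails at once if the coil is touched (over 0.5 N) (contact force between the arm and coil_nest above 0.5 N).
It fails at once if two parts are pressed down at once (each over 1.5 mm) (value of joint each of sink, cap above 0.0015 m or value of joint each of trafo, cap above 0.0015 m or value of joint each of trafo, sink above 0.0015 m or value of joint each of coil, cap above 0.0015 m or value of joint each of coil, sink above 0.0015 m or value of joint each of coil, trafo above 0.0015 m).
It fails at once if a loose thing is shifted by more than 12 mm, or lifted (distance of any of flux, spool, jar, tip_pot, spare_cap, parts_tray, cutters from where it was at the start of the episode above 0.012 m).
It also fails if it takes over 45 s, if anything falls off the work surface, if the arm or the gripper's body presses on something with over 40 N, if the wrist force passes 120 N, or if a joint passes its speed limit or range.

## Working session

There is one attempt and no reset: what is moved stays moved. The work goes in short steps, Python scripts to look and compute and a tool call to move; the robot and the scene stay as the last step left them, time stands still between calls to the robot, and variables do not carry over. Pictures are saved under pics/ and viewed, at most 10 in all, crops included, and the job is handed in when it is done.

Besides the shell and the picture viewer there is one more tool, called after ">>>" as name(argument=value, ...) on one line, values as JSON. drive_tool: Moves the arm, as the interface text tells. Its arguments: {"type":"object","properties":{"increments":{"type":"array"},"grip_force":{"type":"number"}},"required":["increments"]}

```bash
mkdir -p pics; cat > h.py <<'E'
import numpy as np,cv2
from workcell import bot
def shot(n,f):
    c=bot.read_camera(n); cv2.imwrite(f'pics/{f}.png',c['pixels'][:,:,::-1]); c.pop('pixels'); np.save(f'pics/{f}.npy',c,allow_pickle=True); return c
def ray(c,u,v):
    f=210/np.tan(np.radians(c['fovy'])/2); d=np.array([(u-c['cx'])/f,(v-c['cy'])/f]); s=d.copy()
    for _ in range(20): s=d/(1+c['k1']*(s@s))
    return np.array([*s,1])
def onplane(c,u,v,z):
    T=np.linalg.inv(c['camera_from_world']); o=T[:3,3]; r=T[:3,:3]@ray(c,u,v)
    return o+r*(z-o[2])/r[2]
def load(f): return np.load(f'pics/{f}.npy',allow_pickle=True).item()
E
python3 - <<'E'
from h import *
c=shot('top','top1'); print(c); c=shot('side','side1'); print(np.linalg.inv(c['camera_from_world'])[:3,3]); print(bot.read_state())
E
```

```text
{'fovy': 43.995268664109844, 'cx': 281.5693600013844, 'cy': 213.54541227165873, 'k1': -0.13631395193134355, 'camera_from_world': array([[-0.02811184, -0.99958106, -0.00688638,  0.07891182],
       [-0.97982359,  0.02891862, -0.19776108,  0.59943071],
       [ 0.19787737,  0.00118801, -0.98022606,  1.08895505],
       [ 0.        ,  0.        ,  0.        ,  1.        ]])}
[ 0.07706719 -0.46282357  0.61892684]
{'time': 0.1, 'q': array([ 1.25708897e+00,  2.64714506e-01,  1.60523326e+00,  1.82152341e-05,
        1.27373070e+00, -3.68915234e-02]), 'joint_vel': array([ 0.00100572, -0.00121467, -0.00405624, -0.00025398, -0.00091985,
       -0.00068564]), 'joint_torque': array([ 1.12432928e-03, -5.16706860e+01, -3.68587482e+01, -7.60428111e-05,
        6.19782062e-03,  3.10050405e-05]), 'tool_pos': array([0.18437218, 0.64901313, 0.4034637 ]), 'tcp_rot': array([-0.43338988, -3.11116924,  0.00322101]), 'wrist_force': array([-0.69870484, -0.79826307, -0.17947914]), 'torque': array([ 0.02179934, -0.00642563, -0.01127659]), 'grip_force': 0.0, 'width': 1.0001524762942589}
```

View pics/top1.png

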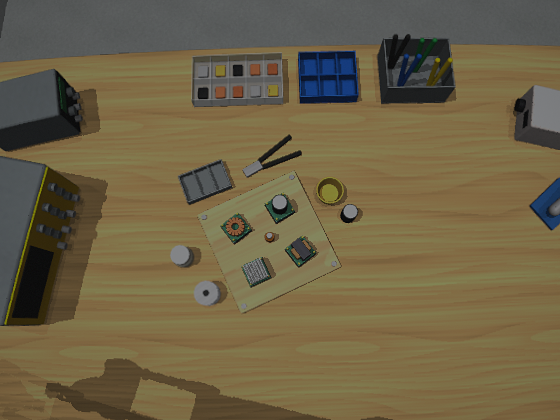

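View pics/side1.png

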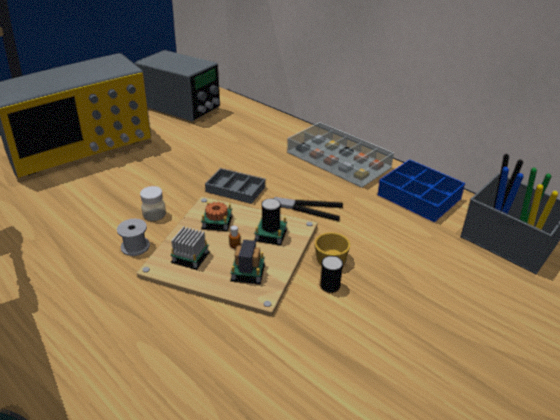

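The top view shows the cap at about (280,203), the coil at (235,227), the heat sink at (256,270), the transformer at (301,250) and the flux at (269,237). The spare cap stands off the jig at (349,213). I'll enlarge this area to read the positions more closely.

```bash
python3 - <<'E'
import cv2
i=cv2.imread('pics/top1.png')[165:320,190:360]; cv2.imwrite('pics/top1c.png',cv2.resize(i,None,fx=3.8,fy=3.8,interpolation=cv2.INTER_CUBIC))
E
```

```text
(no output)
```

View pics/top1c.png

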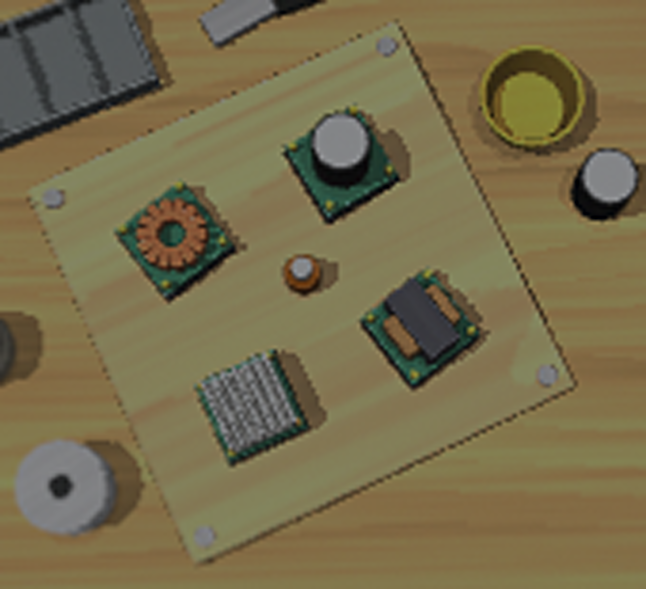

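The enlarged crop shows the board corners at about (30,190), (398,22), (576,383) and (203,563). The top centres are cap (340,140), sink (250,402) and trafo (422,318).

```bash
python3 - <<'E'
from h import *
from scipy.spatial.transform import Rotation as R
c=load('top1')
P=lambda u,v,z: onplane(c,190+(u+.5)/3.8-.5,165+(v+.5)/3.8-.5,z)
C=np.array([P(u,v,.012) for u,v in[(30,190),(398,22),(576,383),(203,563)]])
m=C.mean(0); e=C[1]-C[0]; print('corners',C.round(4).tolist(),'ctr',m.round(4), [np.linalg.norm(C[i]-C[i-1]).round(4) for i in range(4)])
d=((C[1]-C[0])+(C[2]-C[3]))[:2]; a=np.arctan2(d[1],d[0]); print('yaw',a)
Rm=np.array([[np.cos(a),-np.sin(a)],[np.sin(a),np.cos(a)]])
for n,u,v,z in[('cap',340,140,.083),('sink',250,402,.061),('trafo',422,318,.067),('coil',172,234,.047),('flux',302,267,.054),('spare',610,177,.052),('pot',532,94,.038),('spool',64,487,.045)]:
    p=P(u,v,z); r=Rm.T@(p-m)[:2]; n55=m[:2]+Rm@(np.sign(r)*.055)
    print(n,p.round(4),'rel',r.round(4),'nominal',n55.round(4))
s=bot.read_state(); r=R.from_rotvec(s['tcp_rot']).as_matrix(); print(r.round(3))
for n in[('t',422,318,.067)]: pass
E
```

```text
corners [[0.6143, 0.2562, 0.012], [0.7135, 0.0288, 0.012], [0.4874, -0.07, 0.012], [0.3877, 0.154, 0.012]] ctr [0.5507 0.0923 0.012 ] [np.float64(0.2486), np.float64(0.2481), np.float64(0.2467), np.float64(0.2452)]
yaw -1.156016927851816
cap [0.6238 0.0662 0.083 ] rel [0.0533 0.0564] nominal [0.6232 0.0641]
sink [0.4773 0.1218 0.061 ] rel [-0.0566 -0.0553] nominal [0.4782 0.1204]
trafo [0.5219 0.0223 0.067 ] rel [ 0.0524 -0.0545] nominal [0.5226 0.0198]
coil [0.5784 0.1665 0.047 ] rel [-0.0568  0.0552] nominal [0.5789 0.1648]
flux [0.5555 0.0904 0.054 ] rel [0.0036 0.0036] nominal [0.6232 0.0641]
spare [ 0.6039 -0.0915  0.052 ] rel [ 0.1896 -0.0254] nominal [0.5226 0.0198]
pot [ 0.6588 -0.0493  0.038 ] rel [0.1732 0.0419] nominal [0.6232 0.0641]
spool [0.4325 0.2309 0.045 ] rel [-0.1745 -0.0523] nominal [0.4782 0.1204]
[[-0.962  0.273 -0.001]
 [ 0.273  0.962 -0.002]
 [ 0.    -0.002 -1.   ]]
```

>>> drive_tool(increments=[{"delta_pos": [-29,-22,0],"turn": 0,"jaw": -1},{"delta_pos": [-29,-22,0],"turn": 0,"jaw": -1},{"delta_pos": [-29,-22,0],"turn": 0,"jaw": -1},{"delta_pos": [-29,-22,0],"turn": 0,"jaw": -1},{"delta_pos": [-29,-22,0],"turn": 0,"jaw": -1},{"delta_pos": [-29,-22,0],"turn": 0,"jaw": -1},{"delta_pos": [-29,-22,0],"turn": 0,"jaw": -1},{"delta_pos": [-29,-22,0],"turn": 0,"jaw": -1}])

```text
time: 0.77
tool_pos: [0.3601, 0.4149, 0.4042]
tcp_rot: [-0.433, -3.111, 0.001]
wrist_force: [0.8, 0.6, 0.1]
width: 0.0
grip_force: 0.0
```

>>> drive_tool(increments=[{"delta_pos": [-29,-22,0],"turn": 0,"jaw": -1},{"delta_pos": [-29,-22,0],"turn": 0,"jaw": -1},{"delta_pos": [-29,-22,0],"turn": 0,"jaw": -1},{"delta_pos": [-29,-22,0],"turn": 0,"jaw": -1},{"delta_pos": [-29,-22,0],"turn": 0,"jaw": -1},{"delta_pos": [-29,-22,0],"turn": 0,"jaw": -1},{"delta_pos": [-29,-22,0],"turn": 0,"jaw": -1},{"delta_pos": [-29,-22,0],"turn": 0,"jaw": -1}])

```text
time: 1.43
tool_pos: [0.5352, 0.1822, 0.4043]
tcp_rot: [-0.433, -3.111, 0.0]
wrist_force: [0.0, 0.5, -0.8]
width: -0.001
grip_force: 0.0
```

>>> drive_tool(increments=[{"delta_pos": [-29,-22,0],"turn": 0,"jaw": -1},{"delta_pos": [-29,-22,0],"turn": 0,"jaw": -1},{"delta_pos": [-29,-22,0],"turn": 0,"jaw": -1},{"delta_pos": [-29,-22,0],"turn": 0,"jaw": -1},{"delta_pos": [0,0,0],"turn": 0,"jaw": -1},{"delta_pos": [0,0,0],"turn": 0,"jaw": -1}])

```text
time: 1.93
tool_pos: [0.6228, 0.0657, 0.4037]
tcp_rot: [-0.438, -3.109, 0.0]
wrist_force: [0.4, 0.5, 0.4]
width: -0.002
grip_force: 0.0
```

>>> drive_tool(increments=[{"delta_pos": [0,0,30],"turn": 0,"jaw": -1},{"delta_pos": [0,0,30],"turn": 0,"jaw": -1},{"delta_pos": [0,0,30],"turn": 0,"jaw": -1},{"delta_pos": [0,0,20],"turn": 0,"jaw": -1},{"delta_pos": [0,0,0],"turn": 0,"jaw": -1},{"delta_pos": [0,0,0],"turn": 0,"jaw": -1}])

```text
time: 2.43
tool_pos: [0.6208, 0.0685, 0.2931]
tcp_rot: [-0.431, -3.108, 0.001]
wrist_force: [0.1, 0.3, -0.1]
width: -0.005
grip_force: 0.0
```

```bash
python3 - <<'E'
from h import *
s=bot.read_state(); print(s['tool_pos'],s['tcp_rot'])
print(shot('wrist','w2')); shot('side','s2')
i=cv2.imread('pics/s2.png')[130:320,120:360]; j=cv2.imread('pics/w2.png')
cv2.imwrite('pics/s2c.png',cv2.resize(i,None,fx=3.1,fy=3.1,interpolation=cv2.INTER_CUBIC))
E
```

```text
[0.62079691 0.06854868 0.29313709] [-4.30906092e-01 -3.10772708e+00  9.55494310e-04]
{'fovy': 71.78838793366928, 'cx': 276.08560190954495, 'cy': 203.83896029677786, 'k1': -0.0497243052509967, 'hand_eye': array([[ 1.13701114e-03, -9.64093067e-01, -2.65562169e-01,
         6.58492145e-02],
       [ 9.99998294e-01,  7.09602671e-04,  1.70538668e-03,
        -1.00214092e-03],
       [-1.45570785e-03, -2.65563655e-01,  9.64092229e-01,
         3.17232202e-02],
       [ 0.00000000e+00,  0.00000000e+00,  0.00000000e+00,
         1.00000000e+00]])}
```

View pics/w2.png

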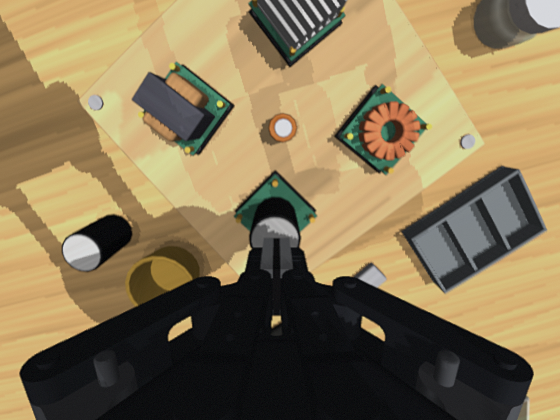

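View pics/s2c.png

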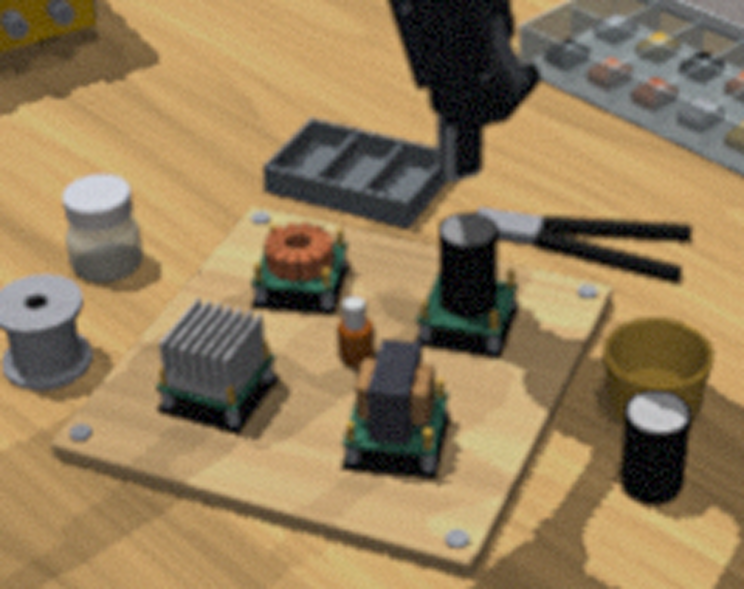

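The wrist view shows the finger tips over the cap's rim, with the cap top at about (274,232), the transformer top at (170,106) and the coil at (391,131). The side view shows the tips clear above the can. I'll cross-check the positions using the wrist camera.

```bash
python3 - <<'E'
from h import *
from scipy.spatial.transform import Rotation as R
for i in range(2): s=bot.read_state(); print(s['tool_pos'],s['tcp_rot'])
bot.read_camera('top'); s=bot.read_state(); print(s['time'],s['tool_pos'],s['q'])
c=load('w2'); T=np.eye(4); T[:3,:3]=R.from_rotvec([-.4309,-3.10773,.00096]).as_matrix(); T[:3,3]=[.6208,.06855,.29314]
c['camera_from_world']=np.linalg.inv(T@c['hand_eye'])
for n,u,v,z in[('cap',274,235,.083),('trafo',170,106,.067),('coil',391,131,.047),('flux',284,128,.054),('spare',82,253,.052)]: print(n,onplane(c,u,v,z).round(4))
def proj(p):
    q=c['camera_from_world']@[*p,1]; s=q[:2]/q[2]; s=s*(1+c['k1']*(s@s)); return (s*210/np.tan(np.radians(c['fovy'])/2)+[c['cx'],c['cy']]).round(1)
t=T[:3,:3]@[0,0,.173]+T[:3,3]; print('tip',t,proj(t),'cap proj',proj([.6237,.0655,.083]))
E
```

```text
[0.62257812 0.06837816 0.29648756] [4.31645186e-01 3.10944386e+00 1.06406373e-03]
[0.62257812 0.06837816 0.29648756] [4.31645186e-01 3.10944386e+00 1.06406373e-03]
2.5833 [0.62293675 0.06819605 0.29710682] [ 6.92649277e-02  2.58330782e-01  1.81796695e+00  1.27135112e-04
  1.06153544e+00 -1.22552837e+00]
cap [0.6237 0.0653 0.083 ]
trafo [0.5265 0.0232 0.067 ]
coil [0.583  0.1649 0.047 ]
flux [0.5602 0.0904 0.054 ]
spare [ 0.6089 -0.0915  0.052 ]
tip [0.62007746 0.0685433  0.12014151] [277.4 252.8] cap proj [274.2 234.9]
```

>>> drive_tool(increments=[{"delta_pos": [-2,-2,12],"turn": 0,"jaw": -1},{"delta_pos": [0,0,12],"turn": 0,"jaw": -1},{"delta_pos": [0,0,9],"turn": 0,"jaw": -1},{"delta_pos": [0,0,0],"turn": 0,"jaw": -1},{"delta_pos": [0,0,0],"turn": 0,"jaw": -1}])

```text
time: 3.0
tool_pos: [0.6228, 0.0649, 0.26]
tcp_rot: [-0.433, -3.108, 0.001]
wrist_force: [0.1, 0.5, -0.5]
width: -0.0
grip_force: 0.0
```

>>> drive_tool(increments=[{"delta_pos": [0,0,4],"turn": 0,"jaw": -1},{"delta_pos": [0,0,0],"turn": 0,"jaw": -1},{"delta_pos": [0,0,0],"turn": 0,"jaw": -1}])

```text
time: 3.25
tool_pos: [0.6236, 0.0651, 0.2577]
tcp_rot: [0.433, 3.112, 0.0]
wrist_force: [0.2, -1.1, -0.4]
width: 0.004
grip_force: 0.0
```

>>> drive_tool(increments=[{"delta_pos": [0,0,3],"turn": 0,"jaw": -1},{"delta_pos": [0,0,0],"turn": 0,"jaw": -1},{"delta_pos": [0,0,0],"turn": 0,"jaw": -1}])

```text
time: 3.5
tool_pos: [0.6237, 0.0651, 0.255]
tcp_rot: [0.433, 3.111, 0.0]
wrist_force: [0.3, 0.2, 1.0]
width: -0.003
grip_force: 0.4
```

>>> drive_tool(increments=[{"delta_pos": [0,0,3],"turn": 0,"jaw": -1},{"delta_pos": [0,0,0],"turn": 0,"jaw": -1},{"delta_pos": [0,0,0],"turn": 0,"jaw": -1}])

```text
time: 3.75
tool_pos: [0.6238, 0.0651, 0.2521]
tcp_rot: [0.433, 3.111, 0.0]
wrist_force: [0.2, -0.3, 3.0]
width: 0.001
grip_force: 1.3
```

>>> drive_tool(increments=[{"delta_pos": [0,0,2],"turn": 0,"jaw": -1},{"delta_pos": [0,0,0],"turn": 0,"jaw": -1},{"delta_pos": [0,0,0],"turn": 0,"jaw": -1}])

```text
time: 4.0
tool_pos: [0.6238, 0.0651, 0.25]
tcp_rot: [0.433, 3.111, 0.0]
wrist_force: [0.9, -0.4, 4.5]
width: 0.001
grip_force: 1.9
```

>>> drive_tool(increments=[{"delta_pos": [0,0,-10],"turn": 0,"jaw": -1},{"delta_pos": [0,0,-30],"turn": 0,"jaw": -1},{"delta_pos": [0,0,-30],"turn": 0,"jaw": -1},{"delta_pos": [31,3,0],"turn": 0,"jaw": -1},{"delta_pos": [31,3,0],"turn": 0,"jaw": -1},{"delta_pos": [31,3,0],"turn": 0,"jaw": -1},{"delta_pos": [31,3,0],"turn": 0,"jaw": -1},{"delta_pos": [31,3,0],"turn": 0,"jaw": -1}])

```text
time: 4.67
tool_pos: [0.4767, 0.1221, 0.3195]
tcp_rot: [-0.434, -3.11, 0.001]
wrist_force: [0.5, -0.7, 0.3]
width: 0.005
grip_force: 0.0
```

>>> drive_tool(increments=[{"delta_pos": [0,0,0],"turn": 0,"jaw": -1},{"delta_pos": [0,0,0],"turn": 0,"jaw": -1},{"delta_pos": [0,0,0],"turn": 0,"jaw": -1},{"delta_pos": [0,0,0],"turn": 0,"jaw": -1}])

```text
time: 5.0
tool_pos: [0.4795, 0.1217, 0.3202]
tcp_rot: [0.434, 3.11, 0.0]
wrist_force: [0.5, 0.4, 0.3]
width: 0.0
grip_force: 0.0
```

```bash
python3 - <<'E'
from h import *
from scipy.spatial.transform import Rotation as R
s=bot.read_state(); print(s['tool_pos'],s['tcp_rot'])
c=shot('wrist','w3')
T=np.eye(4); T[:3,:3]=R.from_rotvec(s['tcp_rot']).as_matrix(); T[:3,3]=s['tool_pos']
c['camera_from_world']=np.linalg.inv(T@c['hand_eye']); np.save('pics/w3.npy',c,allow_pickle=True)
E
```

```text
[0.47947021 0.12168101 0.32015363] [4.33699592e-01 3.11041431e+00 2.13781463e-04]
```

View pics/w3.png

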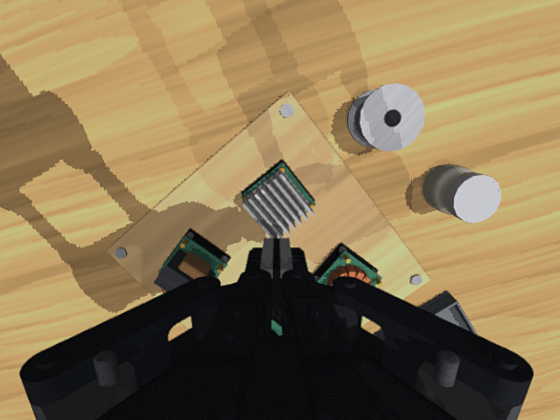

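The wrist view shows the heat sink centred at about (278,205), straight ahead of the fingers, with nothing in the way below.

```bash
python3 - <<'E'
from h import *
c=load('w3')
for u,v in[(278,205),(281,172),(314,207),(243,203)]: print(onplane(c,u,v,.061).round(4))
E
```

```text
[0.4779 0.1232 0.061 ]
[0.4525 0.1328 0.061 ]
[0.4875 0.151  0.061 ]
[0.4685 0.0963 0.061 ]
```

>>> drive_tool(increments=[{"delta_pos": [0,0,30],"turn": 0,"jaw": -1},{"delta_pos": [0,0,30],"turn": 0,"jaw": -1},{"delta_pos": [0,0,15],"turn": 0,"jaw": -1},{"delta_pos": [0,0,0],"turn": 0,"jaw": -1},{"delta_pos": [0,0,0],"turn": 0,"jaw": -1},{"delta_pos": [0,0,0],"turn": 0,"jaw": -1}])

```text
time: 5.55
tool_pos: [0.4798, 0.1218, 0.2457]
tcp_rot: [0.434, 3.11, 0.001]
wrist_force: [0.6, -0.1, 0.0]
width: 0.002
grip_force: 0.0
```

Centred within 2 mm. The tips are about 12 mm above the fins, so I'll go down 10 mm and then in small steps.

>>> drive_tool(increments=[{"delta_pos": [0,0,5],"turn": 0,"jaw": -1},{"delta_pos": [0,0,5],"turn": 0,"jaw": -1},{"delta_pos": [0,0,3],"turn": 0,"jaw": -1},{"delta_pos": [0,0,0],"turn": 0,"jaw": -1},{"delta_pos": [0,0,0],"turn": 0,"jaw": -1}])

```text
time: 5.97
tool_pos: [0.4788, 0.1219, 0.232]
tcp_rot: [0.433, 3.111, 0.0]
wrist_force: [0.3, -0.1, 1.1]
width: -0.001
grip_force: 0.6
```

>>> drive_tool(increments=[{"delta_pos": [0,0,2],"turn": 0,"jaw": -1},{"delta_pos": [0,0,2],"turn": 0,"jaw": -1},{"delta_pos": [0,0,0],"turn": 0,"jaw": -1},{"delta_pos": [0,0,0],"turn": 0,"jaw": -1}])

```text
time: 6.3
tool_pos: [0.4789, 0.1219, 0.2281]
tcp_rot: [0.433, 3.111, 0.0]
wrist_force: [0.3, -0.2, 3.0]
width: -0.0
grip_force: 1.8
```

>>> drive_tool(increments=[{"delta_pos": [0,0,-10],"turn": 0,"jaw": -1},{"delta_pos": [0,0,-40],"turn": 0,"jaw": -1},{"delta_pos": [0,0,-40],"turn": 0,"jaw": -1},{"delta_pos": [-17.5,-21,0],"turn": 0,"jaw": -1},{"delta_pos": [-17.5,-21,0],"turn": 0,"jaw": -1},{"delta_pos": [-17.5,-21,0],"turn": 0,"jaw": -1},{"delta_pos": [-17.5,-21,0],"turn": 0,"jaw": -1},{"delta_pos": [0,0,0],"turn": 0,"jaw": -1}])

```text
time: 6.97
tool_pos: [0.5241, 0.0188, 0.3184]
tcp_rot: [0.437, 3.109, -0.002]
wrist_force: [0.6, -0.5, 0.8]
width: -0.0
grip_force: 0.0
```

>>> drive_tool(increments=[{"delta_pos": [0,0,0],"turn": 0,"jaw": -1},{"delta_pos": [0,0,25],"turn": 0,"jaw": -1},{"delta_pos": [0,0,25],"turn": 0,"jaw": -1},{"delta_pos": [0,0,15],"turn": 0,"jaw": -1},{"delta_pos": [0,0,0],"turn": 0,"jaw": -1},{"delta_pos": [0,0,0],"turn": 0,"jaw": -1},{"delta_pos": [0,0,0],"turn": 0,"jaw": -1}])

```text
time: 7.55
tool_pos: [0.5231, 0.0226, 0.2536]
tcp_rot: [0.432, 3.111, 0.0]
wrist_force: [1.1, 1.1, -0.0]
width: 0.001
grip_force: 0.0
```

```bash
python3 - <<'E'
from h import *
s=bot.read_state(); print(s['tool_pos'],s['tcp_rot'])
shot('side','s4')
i=cv2.imread('pics/s4.png')[130:320,120:360]
cv2.imwrite('pics/s4c.png',cv2.resize(i,None,fx=3.1,fy=3.1,interpolation=cv2.INTER_CUBIC))
E
```

```text
[0.52307472 0.02258947 0.25359289] [4.32058267e-01 3.11097624e+00 4.46820139e-04]
```

View pics/s4c.png

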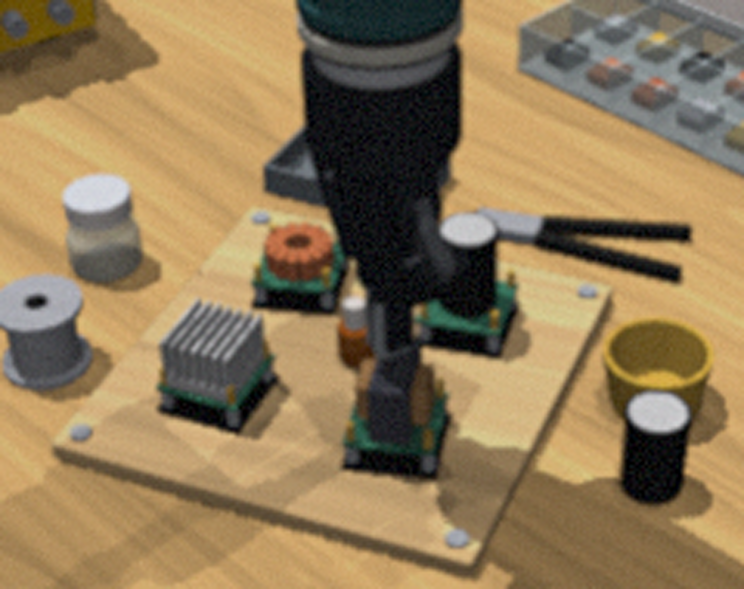

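The side view shows the tips just above the middle of the transformer top, at about (395,345) in the crop. The heat sink and cap are back up and nothing loose has moved.

>>> drive_tool(increments=[{"delta_pos": [0,0,5],"turn": 0,"jaw": -1},{"delta_pos": [0,0,5],"turn": 0,"jaw": -1},{"delta_pos": [0,0,4],"turn": 0,"jaw": -1},{"delta_pos": [0,0,0],"turn": 0,"jaw": -1},{"delta_pos": [0,0,0],"turn": 0,"jaw": -1}])

```text
time: 8.02
tool_pos: [0.5228, 0.0219, 0.2386]
tcp_rot: [-0.434, -3.111, -0.0]
wrist_force: [-0.7, 0.4, 1.4]
width: 0.001
grip_force: 0.5
```

>>> drive_tool(increments=[{"delta_pos": [0,0,2],"turn": 0,"jaw": -1},{"delta_pos": [0,0,2],"turn": 0,"jaw": -1},{"delta_pos": [0,0,0],"turn": 0,"jaw": -1},{"delta_pos": [0,0,0],"turn": 0,"jaw": -1}])

```text
time: 8.35
tool_pos: [0.523, 0.0219, 0.2348]
tcp_rot: [0.434, 3.111, 0.0]
wrist_force: [-0.6, 0.1, 3.5]
width: 0.001
grip_force: 1.7
```

>>> drive_tool(increments=[{"delta_pos": [0,0,-10],"turn": 0,"jaw": -1},{"delta_pos": [0,0,-35],"turn": 0,"jaw": -1},{"delta_pos": [0,0,-35],"turn": 0,"jaw": -1},{"delta_pos": [0,0,-35],"turn": 0,"jaw": -1},{"delta_pos": [0,0,-35],"turn": 0,"jaw": -1},{"delta_pos": [0,0,0],"turn": 0,"jaw": -1},{"delta_pos": [0,0,0],"turn": 0,"jaw": -1},{"delta_pos": [0,0,0],"turn": 0,"jaw": -1}])

```text
time: 9.02
tool_pos: [0.5226, 0.0219, 0.3848]
tcp_rot: [0.433, 3.111, -0.0]
wrist_force: [0.2, -0.2, -0.6]
width: -0.001
grip_force: 0.0
```

```bash
python3 - <<'E'
from h import *
s=bot.read_state(); print(s['tool_pos'],s['wrist_force'])
print(bot.finish_job())
E
```

```text
[0.52257305 0.02189847 0.3847557 ] [ 0.24770801 -0.19040662 -0.62980606]
the job is handed in; nothing more can be done
None
```

I pressed the capacitor, heat sink and transformer in that order, each dipping about 5–6 mm at 3–4.5 N (estimated from wrist force and tool height), then raised the arm clear and handed the job in at about 9 s; no verdict came back.

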